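# Seat a light-meter head on its kinematic base

## Task

Lift the light-meter head off the worktop and set it on the kinematic base so that its three ball feet settle fully home in the cone, the groove and the flat seat; the base's seat plate may be locked some millimetres off centre, so find the seats gently. With the feet home, press the head down on its seats with roughly 10 N for a second, then let go; never bear on the base with more than about 30 N, and leave the other things on the table alone.

Things in the scene. Friction and masses are not known exactly. Their poses are not given: they have to be found in the camera images.
- meter_grip (a point): Light-meter head, 320-520 g, loose: a black block (46 along x, 28 along y, 48 high) on an aluminium plate (10 thick) with three arms, each on a steel ball foot. This point: centre of the block, 52 above the balls' undersides, 24 above the plate, 24 below the block's top (a white disc stands 5 higher). Grip across the 28 width. x points along the single long arm, z up.
- foot_cone (a point): Centre of the ball foot (16 diameter) under the long arm: x 60, y 0 from the block's axis, 44 below the block's centre. It belongs in the cone.
- foot_groove (a point): Centre of the ball foot (16 diameter) under the short arm on the +y side: x -30, y +35 from the block's axis. It belongs in the groove.
- foot_flat (a point): Centre of the ball foot (16 diameter) under the short arm on the -y side: x -30, y -35 from the block's axis. It belongs on the flat seat.
- base: Kinematic base, fixed: bottom plate 190 x 160 x 14, on it a locked cross slide with the seat plate (152 x 128, flat top 40 above the worktop). Origin on the worktop; x points from groove and flat to the cone. This is the bottom plate's pose: the seat plate is locked up to 14 off the middle along base x and, separately, y (never turned), and that is not measured: find it by feel or eye.
- base_cone (a point): Where the cone's mouth would be with the slide in the middle: x 60, y 0 of the base, 40 high; the true one is up to 14 off each way. A conical hole, mouth 16 diameter, walls 55 degrees steep. A ball's centre is 48 above the worktop when it slides on the plate's top, about 42.5 when fully home (all three seats).
- base_groove (a point): Likewise the middle of the V groove: x -30, y 35 of the base, 40 high; true one off by the same amount as the cone. The groove runs along x, mouth 16 wide, 52 long, walls 55 degrees steep. The seats are dry and ungreased: a head let go off-centre hangs on their rims and does not slide home by its weight.
- base_flat (a point): Likewise the middle of the flat seat: x -30, y -35 of the base, 40 high; true one off by the same amount. A square recess 28 wide with a flat floor 5.5 deep.
- loupe: Bystander: black film loupe, a waisted cylinder 44 across and 42 high. Leave it where it is.
- film_can: Bystander: grey film canister, 32 across and 50 high. Leave it where it is.
- jar: Bystander: brown glass jar, 64 across and 85 high. Leave it where it is.
- brush: Bystander: dusting brush lying flat, 190 long. Leave it where it is.
- screwdriver: Bystander: screwdriver lying flat, 170 long. Leave it where it is.
- plates: Bystander: stack of four plates and cards, 65 x 90 x 16. Leave it where it is.
Mind the look-alikes: they are no part of the job. What is shaped like the base but green or turquoise is not meant.

How it is judged (in metres and radians):
On the way, in this order (a step that is already met when the one before it is completed fails the run):
1. the meter head is lifted clear of the worktop (height (world z) of each of foot_cone, foot_groove, foot_flat above 0.06 m), for 0.1 s.
2. all three feet are home in their seats and the head bears on the base with more than 8 N, its own weight included, for half a second (height (world z) of foot_cone between 0.04053 and 0.04383 m and horizontal distance between foot_cone and base_cone below 0.024 m and height (world z) of foot_groove between 0.04053 and 0.04383 m and horizontal distance between foot_groove and base_groove below 0.024 m and height (world z) of foot_flat between 0.04053 and 0.04383 m and horizontal distance between foot_flat and base_flat below 0.024 m and contact force between meter and base above 8 N), for 0.5 s.
At the end, for the whole second after the job is handed in: The three feet are home in cone, groove and flat seat: each ball centre between 40.5 and 43.8 mm above the worktop and within 24 mm of its seat's middle place, the head at rest and let go (height (world z) of foot_cone between 0.04053 and 0.04383 m and horizontal distance between foot_cone and base_cone below 0.024 m and height (world z) of foot_groove between 0.04053 and 0.04383 m and horizontal distance between foot_groove and base_groove below 0.024 m and height (world z) of foot_flat between 0.04053 and 0.04383 m and horizontal distance between foot_flat and base_flat below 0.024 m and linear speed of meter below 0.01 m/s and angular speed of meter below 0.05 rad/s); the robot touches nothing.
It fails at once if the head bears on the base with more than 32 N (contact force between meter and base above 32 N).
It fails at once if a bystander is moved by more than 25 mm (distance of any of loupe, film_can, jar, brush, screwdriver, plates from where it was at the start of the episode above 0.025 m).
It also fails if it takes over 72 s, if anything falls off the work surface, if the arm or the gripper's body presses on something with over 40 N, if the wrist force passes 120 N, or if a joint passes its speed limit or range.

## Robot

A 6-joint arm with a two-finger parallel gripper is mounted at the origin on the work surface. World frame = base frame: x ahead of the robot, y to its left, z up, the work surface at z = 0. Lengths are in mm, angles in rad, forces in N, time in s.
With the tool pointing down it reaches from about 350 to 975 mm from the base axis. Payload 7.1 kg.
Tool frame: the origin (TCP) lies at the very end of the fingers, on their centre line; the grasp point (between the pads) lies 19 mm behind it (ctrl.tcp_to_grasp is the distance from the TCP to the grasp point, in mm); z points along the fingers, x is the direction in which the jaws open and shut, and the axes are right-handed (so a half turn about z gives the same grasp; the last joint's range is limited). The gripper opens to 88 mm and grips with 3 to 60 N. Pads are 20 mm wide; open, the fingers measure 115 mm over their backs; the gripper's body (75 mm by 178 mm) begins 61 mm behind the grasp point.
Start: joints at [1.201, 0.423, 1.63, -0, 1.089, -0.019], TCP at [214.749, 586.931, 222.675] pointing down, gripper open.
Joint ranges: [-3, 3], [-0.9, 2.11], [0.09, 2.58], [-1.31, 4.45], [0.11, 2.69], [-2.54, 2.54]. Speed limits (rad/s): [2.39, 2.39, 3.01, 3.14, 3.14, 3.14].

## Interface

Orientations are given as a rotation vector (axis times angle).
In Python, from workcell import get_obs, viewer, ctrl, masks_of gives the robot as it stands. The module is installed in compiled form; this text tells all that it offers.
- The arm moves only by the shell command python3 -m inch 'ROWS'. ROWS is JSON, a list of rows, each an object of numbers: "tx", "ty", "tz": the shift along the tool's x, y, z in cm; "ax", "ay", "az": the turn, a rotation vector about the tool's x, y, z in degrees; "jaw": the opening, from 0 (shut) to 1 (fully open). In form: [{"tx": .., "ty": .., "tz": .., "ax": .., "ay": .., "az": .., "jaw": ..}, ...]. A call has 1 to 12 rows; each row shifts and turns the commanded pose from where the row before left it, along the tool's axes as they then stand; what a row does not reach is not made up. A row lasts 1/8 s, in which the tool goes at most 62.5 mm and 10.7 degrees, less where a joint would pass 70% of its speed; a pose out of reach is approached as far as the arm can. A call is refused whole if a number of a shift passes 6.25 or a number of a turn 10.7, either way. A call with a gripper value outside its range is refused whole. The fingers move at their own pace and stop on an object; the grip force is fixed at half the most. Time passes only in rows, so rows that do not move let the fingers close. It gives the time, the measured TCP pose, the force and the opening at its end, in the units of the state.
- get_obs(): the state, without advancing time (a new reading comes with each control period).
- viewer.get_image(name): name is "scene" or "side" or "wrist"; returns (picture, depth): 420x560x3 uint8, red, green, blue; 420x560 float32, mm along the optical axis (not along the pixel's ray), 0 where there is no reading.
- viewer.get_calibration(name): a dict with "fx", "fy", "cx", "cy" (pixels), "rvec" (rotation vector, rad) and "tvec" (3), from world to camera coordinates, as OpenCV has them. Camera axes: x right, y down, z forward; pixel columns grow to the right and rows downward; lengths in mm; the calibration is good to about 2 mm. A picture is of the moment at which its call begins: read the wrist's pose just before it. get_calibration takes no time and is no camera call; for the wrist camera it gives the pose at the moment of the call.
- ctrl.close_job(): hands the job in, once; it reports no verdict.
Trained networks look in the newest picture that a camera, given by its name, has taken for a name from the list of things; names that differ only in an ending like _2 or _b are one class to them, and where a whole thing is asked for, a point or a joint stands for the part that bears it (a point fixed in the world has none). Each returns a list of dicts, best first, with "score" (0 to 1); they miss things now and then, are a little off and sometimes report something else, mostly with a low value. They report only what shows in the picture. A call takes as long as a camera call. They do not tell look-alikes from the thing itself.
- masks_of(camera, thing): "pixels" (420x560 bool, what is visible of it) and "location" ([column, row] in pixels, amid what is visible of it).
The state is a dict: "t": time; "qpos": joint angles; "qvel": joint speeds; "joint_torque": joint torques, N m; "ee_pos": TCP position; "orientation": TCP orientation; "ft_force": force on the tool from outside, world axes, zero at the start; "moment": the same for the moment, N m; "width": finger opening in mm.
Only numpy, scipy, OpenCV 4.12 (cv2) and the standard library are available. Lean on these libraries where they do the work, as an engineer would, in place of code of your own. Each camera call takes 0.05 s, during which the arm holds its last target. There are 200 camera calls.

## Working session

There is one attempt and no reset: what is moved stays moved. The work goes in short steps, Python scripts to look and compute and a shell command to move; the robot and the scene stay as the last step left them, time stands still between calls to the robot, and variables do not carry over. Pictures are saved under pics/ and viewed, about 8 in all and at most 12, crops included, and the job is handed in when it is done.

```bash
mkdir -p pics
cat > h.py <<'E'
import numpy as np, cv2
from workcell import get_obs, viewer, ctrl, masks_of
def cal(n):
    c=viewer.get_calibration(n); R=cv2.Rodrigues(np.array(c['rvec'],float))[0]; return c,R,np.array(c['tvec'],float).ravel()
def cloud(n,d,c=None):
    c,R,t=c or cal(n); v,u=np.mgrid[:420,:560]
    P=np.stack([(u-c['cx'])/c['fx']*d,(v-c['cy'])/c['fy']*d,d],-1)
    return (P-t)@R   # world
def save(n,im): cv2.imwrite('pics/'+n,im[...,::-1])
E
python3 - <<'E'
from h import *
print(get_obs())
ims=[]
for n in("scene","side"):
    C=cal(n);im,d=viewer.get_image(n);W=cloud(n,d,C);ims.append(im)
    np.savez('/tmp/'+n,im=im,d=d,W=W)
    for th in("meter_grip","base"):
        for m in masks_of(n,th)[:3]:
            p=W[m['pixels']&(d>0)]; print(n,th,round(m['score'],2),m['location'],np.median(p,0).round(),p.min(0).round(),p.max(0).round())
for n,i in zip(("scene","side"),ims): save(n+'1.png',i)
E
```

```text
{'t': 0.0, 'qpos': array([ 1.20098824e+00,  4.23786329e-01,  1.63067670e+00, -2.66992522e-06,
        1.08858793e+00, -1.90136141e-02]), 'qvel': array([ 0.00145703, -0.00069687,  0.00050549, -0.00089714, -0.00076504,
       -0.0005747 ]), 'joint_torque': array([-2.49377859e-03, -5.44623864e+01, -2.73667842e+01,  6.40780781e-02,
        2.25798972e-02, -7.06999208e-05]), 'ee_pos': array([214.56576628, 586.43685151, 221.94095376]), 'orientation': array([ 2.57432934e+00,  1.79925325e+00, -1.89960404e-03]), 'ft_force': array([-0.05935187,  0.40132012, -0.1628162 ]), 'moment': array([0.02576894, 0.00187166, 0.02285593]), 'width': 87.66300278760143}
scene meter_grip 0.67 [345.9, 269.7] [606. 205.  27.] [517. 155.  -3.] [664. 246.  81.]
scene meter_grip 0.19 [135.1, 171.2] [ 605. -410.   53.] [ 565. -456.    1.] [ 625. -394.   86.]
scene meter_grip 0.17 [195.1, 155.1] [ 401. -396.   13.] [ 316. -446.   -5.] [ 512. -378.   26.]
scene base 0.9 [388.9, 217.8] [383. 216.  36.] [207.  87.  -5.] [476. 327.  41.]
scene base 0.89 [274.0, 161.2] [ 324. -162.   35.] [ 176. -316.   -3.] [414. -62.  41.]
scene base 0.85 [226.6, 216.5] [ 597. -113.   36.] [ 446. -225.   -4.] [690. -13.  42.]
side meter_grip 0.66 [262.5, 160.8] [582. 188.  31.] [546. 150.  -3.] [659. 297.  83.]
side base 0.93 [185.7, 204.4] [340. 181.  36.] [230.  83.  -6.] [472. 353.  43.]
side base 0.86 [243.5, 320.6] [ 275. -199.   37.] [ 166. -300.   -4.] [410. -69.  45.]
side base 0.78 [331.3, 246.8] [ 545. -148.   37.] [ 446. -245.   -5.] [700. -16.  43.]
```

View pics/scene1.png

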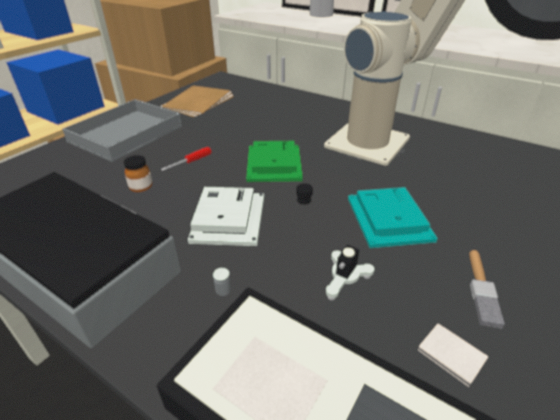

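View pics/side1.png

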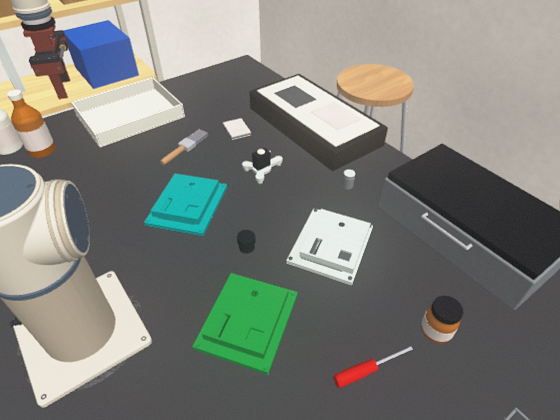

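The scene shows the white base around (225,215), the meter at (347,268) and decoys in green and turquoise. In the side view the base is at (332,245) and the meter at (262,162). Next I work out coarse poses and the wrist camera's geometry.

Run:
```python
from h import *
o=get_obs();c,R,t=cal('wrist');Rt=cv2.Rodrigues(o['orientation'])[0]
print('tool axes\n',Rt.round(3));print('cam in tool',(Rt.T@(-R.T@t-o['ee_pos'])).round(),'\ncam axes in tool (cols)\n',(Rt.T@R.T).round(2),c['fx'],c['cx'],c['cy'])
for n in('scene','side'):
    z=np.load(f'/tmp/{n}.npz');W=z['W'].reshape(-1,3);im=z['im'].reshape(-1,3).astype(int)
    s=(abs(W[:,0]-590)<110)&(abs(W[:,1]-205)<100)
    top=s&(W[:,2]>66)&(W[:,2]<79);disc=s&(W[:,2]>77)
    pl=s&(W[:,2]>10)&(W[:,2]<33)&(im.min(1)>90)
    print(n,'block',W[top].mean(0).round(1),'disc',W[disc].mean(0).round(1),disc.sum())
    p=W[pl][:,:2];ctr=W[top].mean(0)[:2];q=p-ctr;r=np.hypot(*q.T);a=np.degrees(np.arctan2(q[:,1],q[:,0]))
    for lo in(40,48,56): print(lo,np.histogram(a[r>lo],24,(-180,180))[0])
    far=r>52; print('far mean',p[far].mean(0).round(1), 'angle',np.degrees(np.arctan2(*(p[far].mean(0)-ctr)[::-1])))
    b=(abs(W[:,0]-570)<160)&(abs(W[:,1]+120)<140)&(W[:,2]>36)&(W[:,2]<45)&(im.min(1)>120)
    print('base top',cv2.minAreaRect(W[b][:,:2].astype(np.float32)))
    b=(abs(W[:,0]-570)<160)&(abs(W[:,1]+120)<140)&(W[:,2]>9)&(W[:,2]<45)&(im.min(1)>120)
    print('base all',cv2.minAreaRect(W[b][:,:2].astype(np.float32)))
```

```text
tool axes
 [[ 0.344  0.939 -0.   ]
 [ 0.939 -0.344 -0.   ]
 [-0.001 -0.    -1.   ]]
cam in tool [   1.  -74. -162.] 
cam axes in tool (cols)
 [[ 1.   -0.    0.  ]
 [ 0.    0.96  0.28]
 [-0.   -0.28  0.96]] 361.90917851835655 279.8525685755505 203.26011261206804
scene block [597.3 201.1  73.5] disc [592.2 200.1  78.9] 70
40 [ 0  0 16 47  0  0  0  0  0  0  0 82 72  0  0  0  0  0  0  0 60 44  1  0]
48 [ 0  0 16 32  0  0  0  0  0  0  0 61 56  0  0  0  0  0  0  0 35 27  0  0]
56 [ 0  0  9 10  0  0  0  0  0  0  0 42 37  0  0  0  0  0  0  0  9  9  0  0]
far mean [615.  201.5] angle 1.1642046458209228
base top ((572.7583618164062, -139.19679260253906), (157.276611328125, 128.43655395507812), 30.409379959106445)
base all ((570.7596435546875, -127.67166137695312), (190.28025817871094, 159.69381713867188), 30.463237762451172)
side block [585.7 195.   73.4] disc [588.6 197.   79.4] 30
40 [ 0  0 14 22  6  0  0  0  0  0  0 44 32  1  0  0  0  0  1  9 22 11  0  0]
48 [ 0  0  7 14  3  0  0  0  0  0  0 33 26  0  0  0  0  0  0  6 12  3  0  0]
56 [ 0  0  0  0  0  0  0  0  0  0  0 22 19  0  0  0  0  0  0  1  3  0  0  0]
far mean [624.8 199.7] angle 6.8444428518950176
base top ((570.1390991210938, -139.9132080078125), (156.53073120117188, 128.029541015625), 30.432968139648438)
base all ((566.8348388671875, -129.32220458984375), (192.75289916992188, 160.40945434570312), 30.49582290649414)
```

```bash
python3 -m inch '[{"tx":-2.61,"ty":5.41},{"tx":-2.61,"ty":5.41},{"tx":-2.61,"ty":5.41},{"tx":-2.61,"ty":5.41},{"tx":-2.61,"ty":5.41},{"tx":-2.61,"ty":5.41},{"tx":-2.61,"ty":5.41},{"tx":-2.61,"ty":5.41},{"tx":-2.61,"ty":5.41}]' && python3 -m inch '[{"az":10.6},{"az":10.6},{"az":10.6},{"az":10.6},{"az":10.6},{"az":10.6},{"az":10.6},{"az":10.6}]' && python3 -m inch '[{"az":10.6},{"az":10.6},{"az":10.6},{"az":10.6},{"az":10.6},{"az":10.6},{"az":10.6},{},{}]'
cat > w.py <<'E'
from h import *
import sys
o=get_obs();C=cal('wrist');im,d=viewer.get_image('wrist');W=cloud('wrist',d,C)
np.savez('/tmp/'+sys.argv[1],im=im,d=d,W=W);save(sys.argv[1]+'.png',im)
print(o['t'],o['ee_pos'].round(1),o['orientation'].round(3),o['qpos'].round(3),o['ft_force'].round(2))
E
python3 w.py meter1
python3 - <<'E'
from h import *
z=np.load('/tmp/meter1.npz');W=z['W'].reshape(-1,3);im=z['im'].reshape(-1,3).astype(int)
s=(abs(W[:,0]-590)<110)&(abs(W[:,1]-205)<100)
top=s&(W[:,2]>68)&(W[:,2]<79);print('block',cv2.minAreaRect(W[top][:,:2].astype(np.float32)))
disc=s&(W[:,2]>78)&(im.min(1)>120);print('disc',W[disc].mean(0),disc.sum())
p=W[s&(W[:,2]>8)&(W[:,2]<35)&(im.min(1)>80)][:,:2];c=np.array([591,198]);q=p-c;r=np.hypot(*q.T);a=np.degrees(np.arctan2(q[:,1],q[:,0]))
for lo,hi in((-40,40),(90,170),(-170,-90)):
    k=(a>lo)&(a<hi)&(r>38);print(lo,p[k].mean(0).round(1),p[k].min(0).round(1),p[k].max(0).round(1),k.sum())
E
```

```text
0.3 [214.7 586.8 222.4] [ 2.575e+00  1.800e+00 -1.000e-03] [ 1.201  0.423  1.63  -0.     1.089 -0.019] [0.31 0.18 1.19]
block ((0.0, 0.0), (0.0, 0.0), 0.0)
disc [nan nan nan] 0$[0]: bad value
<stdin>:5: RuntimeWarning: Mean of empty slice.
  ret = um.true_divide(
<stdin>:8: RuntimeWarning: Mean of empty slice.
Traceback (most recent call last):
ValueError: zero-size array to reduction operation minimum which has no identity
```

Rows seem to need every field. I'll write them in full.

```bash
cat > m.py <<'E'
from h import *
z=np.load('/tmp/meter1.npz');W=z['W'].reshape(-1,3);im=z['im'].reshape(-1,3).astype(int)
s=(abs(W[:,0]-590)<110)&(abs(W[:,1]-205)<100)
top=s&(W[:,2]>68)&(W[:,2]<79);print('block',cv2.minAreaRect(W[top][:,:2].astype(np.float32)))
disc=s&(W[:,2]>78)&(im.min(1)>120);print('disc',W[disc].mean(0),disc.sum())
p=W[s&(W[:,2]>8)&(W[:,2]<35)&(im.min(1)>80)][:,:2];c=np.array([591,198]);q=p-c;r=np.hypot(*q.T);a=np.degrees(np.arctan2(q[:,1],q[:,0]))
for lo,hi in((-40,40),(90,170),(-170,-90)):
    k=(a>lo)&(a<hi)&(r>38)
    if k.any(): print(lo,p[k].mean(0).round(1),p[k].min(0).round(1),p[k].max(0).round(1),k.sum())
E
python3 -m inch '[{"tx":-2.61,"ty":5.41,"tz":0,"ax":0,"ay":0,"az":0,"jaw":1},{"tx":-2.61,"ty":5.41,"tz":0,"ax":0,"ay":0,"az":0,"jaw":1},{"tx":-2.61,"ty":5.41,"tz":0,"ax":0,"ay":0,"az":0,"jaw":1},{"tx":-2.61,"ty":5.41,"tz":0,"ax":0,"ay":0,"az":0,"jaw":1},{"tx":-2.61,"ty":5.41,"tz":0,"ax":0,"ay":0,"az":0,"jaw":1},{"tx":-2.61,"ty":5.41,"tz":0,"ax":0,"ay":0,"az":0,"jaw":1},{"tx":-2.61,"ty":5.41,"tz":0,"ax":0,"ay":0,"az":0,"jaw":1},{"tx":-2.61,"ty":5.41,"tz":0,"ax":0,"ay":0,"az":0,"jaw":1},{"tx":-2.61,"ty":5.41,"tz":0,"ax":0,"ay":0,"az":0,"jaw":1}]' && python3 -m inch '[{"tx":0,"ty":0,"tz":0,"ax":0,"ay":0,"az":10.6,"jaw":1},{"tx":0,"ty":0,"tz":0,"ax":0,"ay":0,"az":10.6,"jaw":1},{"tx":0,"ty":0,"tz":0,"ax":0,"ay":0,"az":10.6,"jaw":1},{"tx":0,"ty":0,"tz":0,"ax":0,"ay":0,"az":10.6,"jaw":1},{"tx":0,"ty":0,"tz":0,"ax":0,"ay":0,"az":10.6,"jaw":1},{"tx":0,"ty":0,"tz":0,"ax":0,"ay":0,"az":10.6,"jaw":1},{"tx":0,"ty":0,"tz":0,"ax":0,"ay":0,"az":10.6,"jaw":1},{"tx":0,"ty":0,"tz":0,"ax":0,"ay":0,"az":10.6,"jaw":1}]' && python3 -m inch '[{"tx":0,"ty":0,"tz":0,"ax":0,"ay":0,"az":10.6,"jaw":1},{"tx":0,"ty":0,"tz":0,"ax":0,"ay":0,"az":10.6,"jaw":1},{"tx":0,"ty":0,"tz":0,"ax":0,"ay":0,"az":10.6,"jaw":1},{"tx":0,"ty":0,"tz":0,"ax":0,"ay":0,"az":10.6,"jaw":1},{"tx":0,"ty":0,"tz":0,"ax":0,"ay":0,"az":10.6,"jaw":1},{"tx":0,"ty":0,"tz":0,"ax":0,"ay":0,"az":10.6,"jaw":1},{"tx":0,"ty":0,"tz":0,"ax":0,"ay":0,"az":10.6,"jaw":1},{"tx":0,"ty":0,"tz":0,"ax":0,"ay":0,"az":0,"jaw":1},{"tx":0,"ty":0,"tz":0,"ax":0,"ay":0,"az":0,"jaw":1}]'
python3 w.py meter1; python3 m.py
```

```text
t: 1.48
ee_pos: [592.6, 197.4, 222.9]
orientation: [2.575, 1.8, 0.001]
ft_force: [0.7, 1.2, 0.6]
width: 87.7
t: 2.48
ee_pos: [591.3, 199.0, 222.6]
orientation: [3.114, -0.417, -0.0]
ft_force: [-0.5, 0.4, -0.2]
width: 87.7
t: 3.6
ee_pos: [591.2, 199.0, 222.6]
orientation: [2.243, -2.2, -0.0]
ft_force: [-0.6, 0.1, -0.2]
width: 87.6
3.6 [591.2 199.  222.6] [ 2.243 -2.2   -0.   ] [0.306 0.422 1.633 0.    1.088 1.857] [-0.56  0.13 -0.24]
block ((595.9251708984375, 200.05322265625), (28.03983497619629, 54.10011291503906), 89.64240264892578)
disc [617.33176942 193.84910287 289.99361035] 3444
-40 [646.  199.8] [627.5 188.4] [663.5 211.6] 778
90 [562.7 235.9] [550.2 222.1] [577.1 246.8] 411
-170 [561.1 163.6] [550.5 153.7] [573.7 176.6] 343
```

View pics/meter1.png

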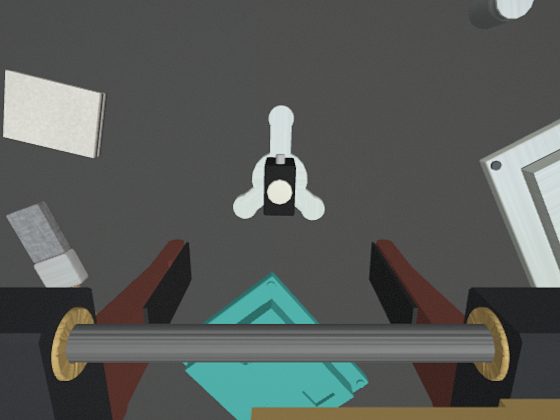

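The meter sits upright at the image centre, with its long arm at (281,118) and feet at (245,207) and (313,209). Its centre is about (592,200) with a yaw of about 0°. I grasp it there.

```bash
python3 -m inch '[{"tx":-0.1,"ty":-0.08,"tz":4,"ax":0,"ay":0,"az":1.2,"jaw":1},{"tx":0,"ty":0,"tz":5,"ax":0,"ay":0,"az":0,"jaw":1},{"tx":0,"ty":0,"tz":5,"ax":0,"ay":0,"az":0,"jaw":1},{"tx":0,"ty":0,"tz":3,"ax":0,"ay":0,"az":0,"jaw":1},{"tx":0,"ty":0,"tz":1.7,"ax":0,"ay":0,"az":0,"jaw":1},{"tx":0,"ty":0,"tz":0,"ax":0,"ay":0,"az":0,"jaw":1},{"tx":0,"ty":0,"tz":0,"ax":0,"ay":0,"az":0,"jaw":0.4},{"tx":0,"ty":0,"tz":0,"ax":0,"ay":0,"az":0,"jaw":0},{"tx":0,"ty":0,"tz":0,"ax":0,"ay":0,"az":0,"jaw":0},{"tx":0,"ty":0,"tz":0,"ax":0,"ay":0,"az":0,"jaw":0},{"tx":0,"ty":0,"tz":0,"ax":0,"ay":0,"az":0,"jaw":0}]'
```

```text
t: 5.03
ee_pos: [592.1, 200.0, 35.9]
orientation: [-2.215, 2.227, -0.0]
ft_force: [-0.5, -0.9, -0.9]
width: 41.6
```

```bash
python3 -m inch '[{"tx":0,"ty":0,"tz":0,"ax":0,"ay":0,"az":0,"jaw":0},{"tx":0,"ty":0,"tz":0,"ax":0,"ay":0,"az":0,"jaw":0},{"tx":0,"ty":0,"tz":0,"ax":0,"ay":0,"az":0,"jaw":0},{"tx":0,"ty":0,"tz":0,"ax":0,"ay":0,"az":0,"jaw":0}]' ; python3 -m inch '[{"tx":0,"ty":0,"tz":-1,"ax":0,"ay":0,"az":0,"jaw":0},{"tx":0,"ty":0,"tz":-4,"ax":0,"ay":0,"az":0,"jaw":0},{"tx":0,"ty":0,"tz":-5,"ax":0,"ay":0,"az":0,"jaw":0},{"tx":0,"ty":0,"tz":-4,"ax":0,"ay":0,"az":0,"jaw":0},{"tx":0,"ty":0,"tz":0,"ax":0,"ay":0,"az":0,"jaw":0}]'
```

```text
t: 5.52
ee_pos: [592.0, 200.1, 35.6]
orientation: [2.216, -2.227, -0.0]
ft_force: [-0.3, -0.4, -0.3]
width: 27.9
t: 6.15
ee_pos: [594.1, 200.6, 179.3]
orientation: [-2.212, 2.223, -0.005]
ft_force: [1.5, 0.2, -3.7]
width: 27.9
```

```bash
python3 -m inch '[{"tx":3.4,"ty":1.6,"tz":-1,"ax":0,"ay":0,"az":0,"jaw":0},{"tx":6,"ty":2,"tz":-1,"ax":0,"ay":0,"az":0,"jaw":0},{"tx":6,"ty":2,"tz":0,"ax":0,"ay":0,"az":0,"jaw":0},{"tx":6,"ty":2,"tz":0,"ax":0,"ay":0,"az":0,"jaw":0},{"tx":6,"ty":2,"tz":0,"ax":0,"ay":0,"az":0,"jaw":0},{"tx":6,"ty":2,"tz":0,"ax":0,"ay":0,"az":0,"jaw":0},{"tx":6,"ty":2,"tz":0,"ax":0,"ay":0,"az":0,"jaw":0},{"tx":0,"ty":0,"tz":0,"ax":0,"ay":0,"az":-10.2,"jaw":0},{"tx":0,"ty":0,"tz":0,"ax":0,"ay":0,"az":-10.2,"jaw":0},{"tx":0,"ty":0,"tz":0,"ax":0,"ay":0,"az":-10.3,"jaw":0},{"tx":0,"ty":0,"tz":0,"ax":0,"ay":0,"az":0,"jaw":0},{"tx":0,"ty":0,"tz":0,"ax":0,"ay":0,"az":0,"jaw":0}]'; python3 w.py base1
```

```text
t: 7.65
ee_pos: [455.1, -188.0, 194.6]
orientation: [2.723, -1.566, -0.003]
ft_force: [-0.1, -0.4, -3.4]
width: 27.6
7.65 [ 455.1 -188.   194.6] [ 2.723 -1.566 -0.003] [-0.416  0.269  1.94   0.     0.934  0.628] [-0.12 -0.4  -3.42]
```

View pics/base1.png

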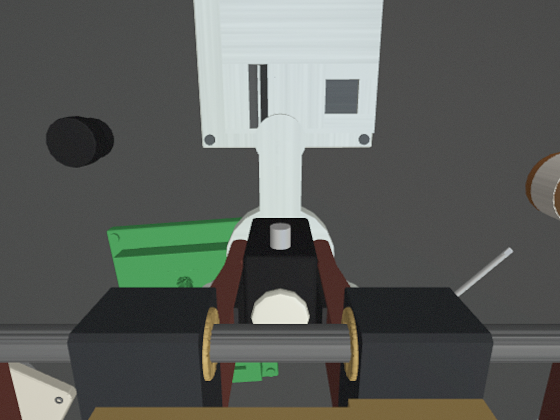

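The base's seat plate is at the top of the view, aligned with the tool. The groove is at (258,97) and the flat seat at (341,97). The cone is out of view. I project the rims onto z=40.

```bash
cat > seat.py <<'E'
from h import *
import sys
z=np.load(f'/tmp/{sys.argv[1]}.npz');im=z['im'];W=z['W'];d=z['d'];g=cv2.cvtColor(im,cv2.COLOR_RGB2GRAY)
c,R,t=cal('wrist')
def p40(uv,h=40):
    r=np.array([(uv[0]-c['cx'])/c['fx'],(uv[1]-c['cy'])/c['fy'],1])@R; o=-R.T@t; return (o+r*(h-o[2])/r[2])
th=np.radians(30.45);B=np.array([[np.cos(th),np.sin(th)],[-np.sin(th),np.cos(th)]])
wm=(im.min(2)>140)&(abs(W[...,0]-570)<160)&(abs(W[...,1]+120)<140)
for lo,hi in((38,44),(9,44),(9,18)):
    k=wm&(W[...,2]>lo)&(W[...,2]<hi);print(lo,hi,cv2.minAreaRect(W[k][:,:2].astype(np.float32)),np.median(W[k][:,2]))
n,l,st,ce=cv2.connectedComponentsWithStats((g<150).astype(np.uint8))
for i in range(1,n):
    x,y,w,h,a=st[i]
    if 60<a<6000 and y<200:
        cs=np.array([p40((x+dx*w-.5,y+dy*h-.5))[:2] for dx in(0,1) for dy in(0,1)])
        q=cs@B.T;print(st[i],'base-frame x',q[:,0].min().round(1),q[:,0].max().round(1),'y',q[:,1].min().round(1),q[:,1].max().round(1),'corner avg world',cs.mean(0).round(1))
print('center570,-128 in B',(B@[569,-128.5]).round(1))
E
python3 seat.py base1
```

```text
38 44 ((551.6593017578125, -152.07684326171875), (103.12968444824219, 128.61233520507812), 30.31024169921875) 39.89570354721282
9 44 ((542.3034057617188, -145.4023895263672), (124.83621978759766, 159.73690795898438), 30.16274642944336) 39.61256207633382
9 18 ((542.3034057617188, -145.4023895263672), (124.83621978759766, 159.73690795898438), 30.16274642944336) 13.830446584416777
[248  64  10  64 551] base-frame x 351.9 403.4 y -376.1 -366.5 corner avg world [ 513.8 -128.8]
[259  64   9  58 409] base-frame x 356.9 403.4 y -384.3 -376.0 corner avg world [ 520.4 -135.2]
[ 325   79   34   35 1121] base-frame x 363.2 391.5 y -461.1 -431.4 corner avg world [ 551.4 -193.3]
[204 134  11  11  89] base-frame x 337.6 347.0 y -337.8 -327.8 corner avg world [ 463.8 -113.4]
[359 134  11  11  90] base-frame x 337.0 346.5 y -472.1 -462.0 corner avg world [ 531.3 -229.5]
center570,-128 in B [ 425.4 -399.1]
```

Seat origin (groove and flat midpoint plus 30 along x) is about world (559.5,-147.6), yaw 30.3°. The plate edges agree with this. I move above it and stop 15 mm above the plate.

```bash
python3 -m inch '[{"tx":0.88,"ty":-5.5,"tz":0,"ax":0,"ay":0,"az":0,"jaw":0},{"tx":0.88,"ty":-5.55,"tz":0,"ax":0,"ay":0,"az":0,"jaw":0},{"tx":0,"ty":0,"tz":3,"ax":0,"ay":0,"az":0,"jaw":0},{"tx":0,"ty":0,"tz":4,"ax":0,"ay":0,"az":0,"jaw":0},{"tx":0,"ty":0,"tz":2.4,"ax":0,"ay":0,"az":0,"jaw":0},{"tx":0,"ty":0,"tz":1,"ax":0,"ay":0,"az":0,"jaw":0},{"tx":0,"ty":0,"tz":0,"ax":0,"ay":0,"az":0,"jaw":0},{"tx":0,"ty":0,"tz":0,"ax":0,"ay":0,"az":0,"jaw":0},{"tx":0,"ty":0,"tz":0,"ax":0,"ay":0,"az":0,"jaw":0}]'; python3 w.py near1
```

```text
t: 8.82
ee_pos: [560.6, -147.8, 92.6]
orientation: [-2.726, 1.561, -0.003]
ft_force: [0.1, 1.0, -4.0]
width: 27.7
8.825 [ 560.6 -147.8   92.6] [-2.726  1.561 -0.003] [-0.278  0.535  1.811 -0.     0.794  0.762] [ 0.05  0.97 -4.03]
```

View pics/near1.png

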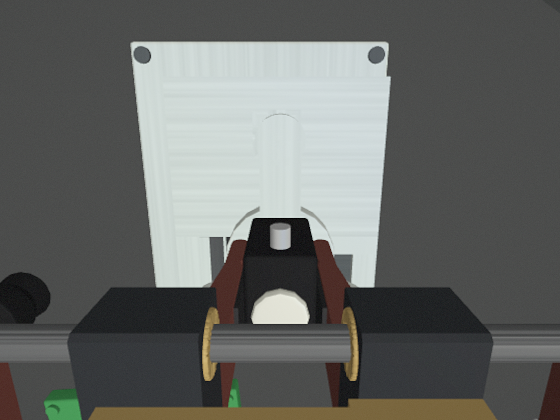

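```bash
python3 -m inch '[{"tx":-0.07,"ty":0.08,"tz":0.6,"ax":0,"ay":0,"az":0,"jaw":0},{"tx":0,"ty":0,"tz":0.6,"ax":0,"ay":0,"az":0,"jaw":0},{"tx":0,"ty":0,"tz":0.3,"ax":0,"ay":0,"az":0,"jaw":0},{"tx":0,"ty":0,"tz":0,"ax":0,"ay":0,"az":0,"jaw":0},{"tx":0,"ty":0,"tz":0,"ax":0,"ay":0,"az":0,"jaw":0}]';python3 -m inch '[{"tx":0,"ty":0,"tz":0.1,"ax":0,"ay":0,"az":0,"jaw":0},{"tx":0,"ty":0,"tz":0,"ax":0,"ay":0,"az":0,"jaw":0}]';python3 -m inch '[{"tx":0,"ty":0,"tz":0.1,"ax":0,"ay":0,"az":0,"jaw":0},{"tx":0,"ty":0,"tz":0,"ax":0,"ay":0,"az":0,"jaw":0}]'
```

```text
t: 9.5
ee_pos: [559.0, -147.4, 76.4]
orientation: [2.726, -1.561, 0.0]
ft_force: [0.4, 0.3, -4.3]
width: 27.9
t: 9.75
ee_pos: [558.9, -147.4, 75.5]
orientation: [-2.726, 1.561, -0.0]
ft_force: [-0.1, 0.5, -3.9]
width: 28.1
t: 10.0
ee_pos: [558.8, -147.3, 74.4]
orientation: [2.726, -1.561, -0.0]
ft_force: [-0.2, -0.3, -3.3]
width: 27.6
```

```bash
python3 -m inch '[{"tx":0,"ty":0,"tz":0.05,"ax":0,"ay":0,"az":0,"jaw":0},{"tx":0,"ty":0,"tz":0,"ax":0,"ay":0,"az":0,"jaw":0}]';python3 -m inch '[{"tx":0,"ty":0,"tz":0.05,"ax":0,"ay":0,"az":0,"jaw":0},{"tx":0,"ty":0,"tz":0,"ax":0,"ay":0,"az":0,"jaw":0}]'
```

```text
t: 10.25
ee_pos: [558.8, -147.3, 73.9]
orientation: [2.726, -1.561, -0.0]
ft_force: [0.1, 0.6, -4.3]
width: 27.9
t: 10.5
ee_pos: [558.8, -147.3, 73.4]
orientation: [2.726, -1.561, -0.0]
ft_force: [-0.3, -0.3, -3.7]
width: 27.6
```

```bash
python3 -m inch '[{"tx":0,"ty":0,"tz":0.05,"ax":0,"ay":0,"az":0,"jaw":0},{"tx":0,"ty":0,"tz":0,"ax":0,"ay":0,"az":0,"jaw":0}]';python3 -m inch '[{"tx":0,"ty":0,"tz":0.05,"ax":0,"ay":0,"az":0,"jaw":0},{"tx":0,"ty":0,"tz":0,"ax":0,"ay":0,"az":0,"jaw":0}]'
```

```text
t: 10.75
ee_pos: [558.8, -147.3, 72.9]
orientation: [2.726, -1.561, -0.0]
ft_force: [-0.6, -0.8, -4.0]
width: 27.6
t: 11.0
ee_pos: [558.8, -147.3, 72.4]
orientation: [2.726, -1.561, -0.0]
ft_force: [-0.3, -0.5, -3.6]
width: 27.9
```

```bash
python3 -m inch '[{"tx":0,"ty":0,"tz":0.05,"ax":0,"ay":0,"az":0,"jaw":0},{"tx":0,"ty":0,"tz":0,"ax":0,"ay":0,"az":0,"jaw":0}]';python3 -m inch '[{"tx":0,"ty":0,"tz":0.05,"ax":0,"ay":0,"az":0,"jaw":0},{"tx":0,"ty":0,"tz":0,"ax":0,"ay":0,"az":0,"jaw":0}]'
```

```text
t: 11.25
ee_pos: [558.8, -147.4, 71.9]
orientation: [2.726, -1.561, -0.0]
ft_force: [-0.0, -0.1, -3.8]
width: 27.6
t: 11.5
ee_pos: [558.9, -147.4, 71.4]
orientation: [-2.726, 1.561, 0.0]
ft_force: [-0.2, -1.1, -4.2]
width: 27.6
```

```bash
python3 -m inch '[{"tx":0,"ty":0,"tz":0.04,"ax":0,"ay":0,"az":0,"jaw":0},{"tx":0,"ty":0,"tz":0,"ax":0,"ay":0,"az":0,"jaw":0}]';python3 -m inch '[{"tx":0,"ty":0,"tz":0.03,"ax":0,"ay":0,"az":0,"jaw":0},{"tx":0,"ty":0,"tz":0,"ax":0,"ay":0,"az":0,"jaw":0}]'
```

```text
t: 11.75
ee_pos: [558.9, -147.3, 71.1]
orientation: [-2.726, 1.561, 0.0]
ft_force: [0.3, 0.5, -2.9]
width: 27.8
t: 12.0
ee_pos: [558.9, -147.2, 70.9]
orientation: [-2.726, 1.561, 0.0]
ft_force: [-1.2, 1.3, 0.4]
width: 28.2
```

```bash
python3 -m inch '[{"tx":-0.04,"ty":0.01,"tz":0,"ax":0,"ay":0,"az":0,"jaw":0},{"tx":0,"ty":0,"tz":0,"ax":0,"ay":0,"az":0,"jaw":0},{"tx":0,"ty":0,"tz":0,"ax":0,"ay":0,"az":0,"jaw":0}]';python3 -m inch '[{"tx":0,"ty":0,"tz":0.03,"ax":0,"ay":0,"az":0,"jaw":0},{"tx":0,"ty":0,"tz":0,"ax":0,"ay":0,"az":0,"jaw":0},{"tx":0,"ty":0,"tz":0,"ax":0,"ay":0,"az":0,"jaw":0}]'; python3 -c "
from h import *
o=get_obs();print(o['moment'])"
```

```text
t: 12.38
ee_pos: [558.7, -147.1, 70.8]
orientation: [-2.726, 1.561, -0.0]
ft_force: [1.0, 1.7, -0.9]
width: 27.8
t: 12.75
ee_pos: [558.7, -147.0, 70.6]
orientation: [-2.726, 1.561, -0.0]
ft_force: [0.1, 2.3, 2.2]
width: 28.0
[0.51568435 0.10525406 0.03473095]
```

```bash
python3 -m inch '[{"tx":-0.04,"ty":-0.02,"tz":0,"ax":0,"ay":0,"az":0,"jaw":0},{"tx":0,"ty":0,"tz":0,"ax":0,"ay":0,"az":0,"jaw":0},{"tx":0,"ty":0,"tz":0,"ax":0,"ay":0,"az":0,"jaw":0}]';python3 -m inch '[{"tx":0,"ty":0,"tz":0.03,"ax":0,"ay":0,"az":0,"jaw":0},{"tx":0,"ty":0,"tz":0,"ax":0,"ay":0,"az":0,"jaw":0},{"tx":0,"ty":0,"tz":0,"ax":0,"ay":0,"az":0,"jaw":0}]'; python3 -c "
from h import *
o=get_obs();print(o['moment'])"
```

```text
t: 13.12
ee_pos: [558.6, -146.7, 70.3]
orientation: [2.726, -1.561, 0.0]
ft_force: [1.0, 0.9, -1.7]
width: 28.1
t: 13.5
ee_pos: [558.6, -146.7, 70.2]
orientation: [2.726, -1.561, 0.0]
ft_force: [0.0, 0.9, 1.0]
width: 27.9
[0.11118768 0.07763422 0.05128973]
```

```bash
python3 -m inch '[{"tx":-0.01,"ty":0,"tz":0.03,"ax":0,"ay":0,"az":0,"jaw":0},{"tx":0,"ty":0,"tz":0,"ax":0,"ay":0,"az":0,"jaw":0},{"tx":0,"ty":0,"tz":0,"ax":0,"ay":0,"az":0,"jaw":0}]';python3 -m inch '[{"tx":0,"ty":0,"tz":0.03,"ax":0,"ay":0,"az":0,"jaw":0},{"tx":0,"ty":0,"tz":0,"ax":0,"ay":0,"az":0,"jaw":0},{"tx":0,"ty":0,"tz":0,"ax":0,"ay":0,"az":0,"jaw":0}]'; python3 -c "
from h import *
o=get_obs();print(o['moment'])"
```

```text
t: 13.88
ee_pos: [558.6, -146.7, 70.1]
orientation: [2.726, -1.561, 0.001]
ft_force: [-1.5, -0.2, 4.2]
width: 27.9
t: 14.25
ee_pos: [558.6, -146.7, 70.1]
orientation: [2.726, -1.561, 0.001]
ft_force: [-2.0, -0.1, 7.8]
width: 27.8
[ 0.066616    0.47235738 -0.00267927]
```

```bash
python3 -m inch '[{"tx":0,"ty":0.02,"tz":0,"ax":0,"ay":0,"az":0,"jaw":0},{"tx":0,"ty":0,"tz":0,"ax":0,"ay":0,"az":0,"jaw":0},{"tx":0,"ty":0,"tz":0,"ax":0,"ay":0,"az":0,"jaw":0},{"tx":0,"ty":0,"tz":0,"ax":0,"ay":0,"az":0,"jaw":0},{"tx":0,"ty":0,"tz":0,"ax":0,"ay":0,"az":0,"jaw":0},{"tx":0,"ty":0,"tz":0,"ax":0,"ay":0,"az":0,"jaw":0},{"tx":0,"ty":0,"tz":0,"ax":0,"ay":0,"az":0,"jaw":0},{"tx":0,"ty":0,"tz":0,"ax":0,"ay":0,"az":0,"jaw":0},{"tx":0,"ty":0,"tz":0,"ax":0,"ay":0,"az":0,"jaw":0},{"tx":0,"ty":0,"tz":0,"ax":0,"ay":0,"az":0,"jaw":0}]'; python3 -c "
from h import *
o=get_obs();print(o['moment'])"
```

```text
t: 15.5
ee_pos: [558.6, -146.7, 70.1]
orientation: [-2.726, 1.561, -0.001]
ft_force: [-2.3, 1.0, 7.4]
width: 27.8
[ 0.17193225  0.36717942 -0.00965807]
```

```bash
python3 -m inch '[{"tx":0,"ty":0,"tz":-0.05,"ax":0,"ay":0,"az":0,"jaw":0},{"tx":0,"ty":0,"tz":0,"ax":0,"ay":0,"az":0,"jaw":0},{"tx":0,"ty":0,"tz":0,"ax":0,"ay":0,"az":0,"jaw":0.4},{"tx":0,"ty":0,"tz":0,"ax":0,"ay":0,"az":0,"jaw":0.6},{"tx":0,"ty":0,"tz":0,"ax":0,"ay":0,"az":0,"jaw":0.8},{"tx":0,"ty":0,"tz":0,"ax":0,"ay":0,"az":0,"jaw":1},{"tx":0,"ty":0,"tz":0,"ax":0,"ay":0,"az":0,"jaw":1},{"tx":0,"ty":0,"tz":0,"ax":0,"ay":0,"az":0,"jaw":1},{"tx":0,"ty":0,"tz":0,"ax":0,"ay":0,"az":0,"jaw":1}]';python3 -m inch '[{"tx":0,"ty":0,"tz":-2,"ax":0,"ay":0,"az":0,"jaw":1},{"tx":0,"ty":0,"tz":-4,"ax":0,"ay":0,"az":0,"jaw":1},{"tx":0,"ty":0,"tz":-5,"ax":0,"ay":0,"az":0,"jaw":1},{"tx":0,"ty":0,"tz":-5,"ax":0,"ay":0,"az":0,"jaw":1},{"tx":0,"ty":0,"tz":0,"ax":0,"ay":0,"az":0,"jaw":1},{"tx":0,"ty":0,"tz":0,"ax":0,"ay":0,"az":0,"jaw":1}]'
python3 w.py done1
python3 - <<'E'
from h import *
z=np.load('/tmp/done1.npz');W=z['W'];im=z['im'].astype(int)
s=(np.hypot(W[...,0]-560,W[...,1]+147)<85)
def fit(k):
    p=W[k];A=np.c_[p[:,:2]-p[:,:2].mean(0),np.ones(len(p))];r=np.linalg.lstsq(A,p[:,2],rcond=None)[0];return len(p),r.round(4)
print('top of arms',fit(s&(W[...,2]>52)&(W[...,2]<68)&(im.min(2)>120)),'seat plate',fit(s&(W[...,2]>37)&(W[...,2]<43)&(im.min(2)>120)),'block',fit(s&(W[...,2]>100)&(W[...,2]<113)))
th=np.radians(30.35);x=np.array([np.cos(th),np.sin(th)]);y=np.array([-x[1],x[0]])
for n,a,b in(('cone',60,0),('groove',-30,35),('flat',-30,-35)):
    q=np.array([558.6,-146.7])+a*x+b*y;k=(np.hypot(W[...,0]-q[0],W[...,1]-q[1])<7)&(W[...,2]>48);print(n,k.sum(),np.median(W[k][:,2]))
z=np.load('/tmp/meter1.npz')['W']
for n,q in(('cone',(652,200)),('groove',(562,235)),('flat',(562,165))):
    k=np.hypot(z[...,0]-q[0],z[...,1]-q[1])<7;print('on worktop',n,np.median(z[k][:,2]))
E
```

```text
t: 16.62
ee_pos: [558.3, -146.6, 70.1]
orientation: [-2.726, 1.561, -0.0]
ft_force: [0.0, 0.3, -0.5]
width: 87.6
t: 17.38
ee_pos: [557.8, -146.5, 229.6]
orientation: [2.726, -1.561, -0.001]
ft_force: [-0.5, -0.1, 0.1]
width: 88.1
17.375 [ 557.8 -146.5  229.6] [ 2.726e+00 -1.561e+00 -1.000e-03] [-0.277  0.345  1.733 -0.     1.065  0.763] [-0.46 -0.08  0.15]
top of arms (3466, array([ 4.90000e-03, -4.00000e-04,  6.19134e+01])) seat plate (11815, array([1.40000e-03, 2.00000e-04, 3.97938e+01])) block (1489, array([-4.540000e-02, -3.260000e-02,  1.092409e+02]))
cone 197 62.162070356812855
groove 159 61.91862819848524
flat 162 62.04096347497814
on worktop cone 27.757544108469187
on worktop groove 27.498771477296366
on worktop flat 27.480378911827074
```

View pics/done1.png

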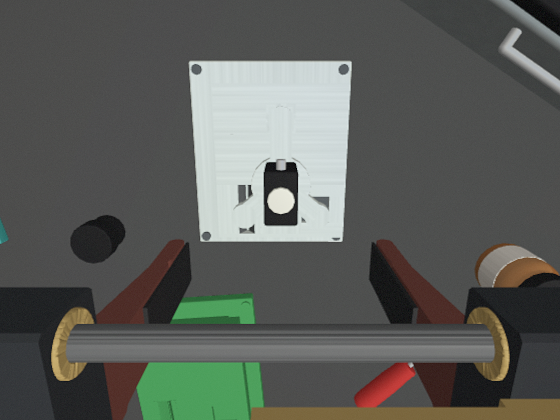

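The head stands level on the white base, with its block at (281,197). All three arm tops rose 34.4–34.6 mm from the worktop, against 34.5 expected for fully home. I hand the job in.

```bash
python3 -c "
from h import *
print(ctrl.close_job())"
```

```text
the job is handed in; nothing more can be done
None
```

The light-meter head is on the white base with all three feet home by my measurements, and the job is handed in. The hand-in reports no verdict, so that rests on the checks below.

- **Finding the seats:** I lifted the head and located the off-centre seats with the wrist camera. I then lowered it in steps of 0.3–1 mm, shifting about 1 mm sideways as the contact forces showed.
- **Pressing:** The head bore on its seats with about 11.5 N, weight included, for more than 1 s. The highest force I read was about 11.7 N. I then backed off, opened the gripper and raised the arm clear at 17.4 s.
- **Last checks:** The arm tops above the three feet rose 34.4, 34.4 and 34.6 mm from their worktop height, against 34.5 mm expected when fully home. The head stands level, and the wrist force is about zero, so the arm touches nothing.
- **Disagreements and gaps:** While pressing, a small sideways force of about 2 N remained, and it disappeared on release. I did not measure the bystanders again, but the arm and head only passed high above them and I saw no contact.

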